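Pack the dry-storage case and purge it with the two-stage gun

TASK

Slide the storage case's cover open, stand every sample pot on the bench upright in the case, one to a cell, and slide the cover fully shut. Only then purge the case with the gun mounted at its end: squeeze the trigger to its first pressure point and hold it there for three seconds, squeeze on through the pressure point into the second stage and hold it fully in for three seconds, then let the trigger spring right back. Never work the trigger while the case is open, and do not disturb the other things on the bench.

Things in the scene. Friction and masses are not known exactly. Their poses are not given: they have to be found in the camera images.
- case: white case fixed to the worktop, 122 mm (its x) by 304 mm (y) outside, walls 6 mm, rim 52 mm up, open inside but for three cross dividers 4 mm thick and 35 mm high above the worktop, which make four cells in a row along y. Cover rails on both ends (y = +-157 mm, 48 to 38 mm up) run out to 200 mm behind. Origin: centre of underside; front faces -x, z up. Gun and cradle are fixed at its -y end.
- cell1 (a point): centre of the floor of cell 1 of the case (cells 1 to 4 run from the case's +y end to its -y end), axes as the case. The cell measures 110 mm (x) by 70 mm (y) inside; the floor is 5 mm above the worktop.
- cell2 (a point): centre of the floor of cell 2 of the case (cells 1 to 4 run from the case's +y end to its -y end), axes as the case. The cell measures 110 mm (x) by 70 mm (y) inside; the floor is 5 mm above the worktop.
- cell3 (a point): centre of the floor of cell 3 of the case (cells 1 to 4 run from the case's +y end to its -y end), axes as the case. The cell measures 110 mm (x) by 70 mm (y) inside; the floor is 5 mm above the worktop.
- cell4 (a point): centre of the floor of cell 4 of the case (cells 1 to 4 run from the case's +y end to its -y end), axes as the case. The cell measures 110 mm (x) by 70 mm (y) inside; the floor is 5 mm above the worktop.
- cover (a joint): flat grey cover, 4 mm thick, its top 58 mm above the worktop, sliding along the case's +x (away from the robot) to open; m. 0 = shut, 0.13 = fully open. It stays where it is left; friction about 1.5 N. Starts shut or partly open.
- cover_grip (a point): middle of the top of the cover's handle, 72 mm above the worktop: a black bar 90 mm long along the case's y, 14 mm thick along x, top 14 mm above the cover, 16 mm behind its front edge (grip it across x from above). Moves with the cover; axes as the case.
- grip_back (a point): back (-y side) of the gun's grip, 38 mm above the worktop (mid height); axes as the case. The gun lies on its side: the grip, 26 mm thick in y and z, points along the case's -x from the barrel for 92 mm; this point is 50 mm from its barrel end. The whole gun floats up to 8 mm either way along the case's y (centring spring 150 N/m), so it follows a pinch.
- trigger_pad (a point): outer (+y) face of the trigger facing away from grip_back, 50 mm from its pivot, 38 mm up; moves with it. The trigger is a steel bar 9 mm thick, 21 mm high, 82 mm long, vertical pivot at the barrel end, on the side of the grip towards the case; squeeze it along -y to the grip. Width over both: 54.5 mm released, 46.5 at the pressure point, 38.5 fully in. 40 mm free between it and the case wall.
- trigger_stage1 (a joint): first-stage travel of the trigger, rad: 0 released, 0.16 at its stop (the pressure point), about 3 N at the pad to start and 6 N to reach the stop; springs back.
- trigger_stage2 (a joint): second-stage travel, rad, added to the first: starts only when about 11 N at the pad overcomes the pressure point, 0.16 = fully in at about 16 N; springs back.
- pot1: squat pale grey-white metal sample pot standing upright, lid closed and fixed: 60 mm diameter over the lid (its top 14 mm), 56 mm below it, 40 mm tall, 100 to 300 g, solid to the touch. Origin: centre of its underside, z up. Some pots are absent in some runs.
- pot2: squat pale grey-white metal sample pot standing upright, lid closed and fixed: 60 mm diameter over the lid (its top 14 mm), 56 mm below it, 40 mm tall, 100 to 300 g, solid to the touch. Origin: centre of its underside, z up. Some pots are absent in some runs.
- pot3: squat pale grey-white metal sample pot standing upright, lid closed and fixed: 60 mm diameter over the lid (its top 14 mm), 56 mm below it, 40 mm tall, 100 to 300 g, solid to the touch. Origin: centre of its underside, z up. Some pots are absent in some runs.
- pot4: squat pale grey-white metal sample pot standing upright, lid closed and fixed: 60 mm diameter over the lid (its top 14 mm), 56 mm below it, 40 mm tall, 100 to 300 g, solid to the touch. Origin: centre of its underside, z up. Some pots are absent in some runs.
- petri: bystander: round dish with lid, 95 mm diameter, 16 mm high. Origin: centre of its underside. Leave it alone.
- scraper: bystander: flat red scraper lying on the bench, 44 x 88 x 18 mm. Origin: centre of its underside. Leave it alone.
There are look-alikes about, which are no part of the job. What is shaped like the pot4 but turquoise is not meant.

How it is judged:
On the way, in this order (a step that is already met when the one before it is completed fails the run):
1. every pot present stands upright in the case and has been let go (x of pot1 in the frame of case between -0.05 and 0.05 m and y of pot1 in the frame of case between -0.15 and 0.15 m and z of each of pot1, pot2, pot3, pot4 in the frame of case below 0.013 m and angle between each of pot1, pot2, pot3, pot4's own z axis and vertical below 0.15 rad and x of pot2 in the frame of case between -0.05 and 0.05 m and y of pot2 in the frame of case between -0.15 and 0.15 m and x of pot3 in the frame of case between -0.05 and 0.05 m and y of pot3 in the frame of case between -0.15 and 0.15 m and x of pot4 in the frame of case between -0.05 and 0.05 m and y of pot4 in the frame of case between -0.15 and 0.15 m and contact force between the fingers and pot1 below 0.1 N and contact force between the fingers and pot2 below 0.1 N and contact force between the fingers and pot3 below 0.1 N and contact force between the fingers and pot4 below 0.1 N), for 0.2 s.
2. the cover is fully shut (value of joint cover below 0.006 m), for 0.2 s.
3. the trigger is held at its first pressure point, not beyond, for 2 s (value of joint trigger_stage1 above 0.12 rad and value of joint trigger_stage2 below 0.03 rad), for 2 s.
4. the trigger is held in its second stage for 2 s (value of joint trigger_stage2 above 0.12 rad), for 2 s.
At the end, for the whole second after the job is handed in: every pot present stands on the case's floor within its walls (underside less than 13 mm above the worktop), upright within 0.15 rad; the cover is shut to within 6 mm; both trigger stages have sprung back (below 0.03 and 0.02 rad) (x of pot1 in the frame of case between -0.05 and 0.05 m and y of pot1 in the frame of case between -0.15 and 0.15 m and z of each of pot1, pot2, pot3, pot4 in the frame of case below 0.013 m and angle between each of pot1, pot2, pot3, pot4's own z axis and vertical below 0.15 rad and x of pot2 in the frame of case between -0.05 and 0.05 m and y of pot2 in the frame of case between -0.15 and 0.15 m and x of pot3 in the frame of case between -0.05 and 0.05 m and y of pot3 in the frame of case between -0.15 and 0.15 m and x of pot4 in the frame of case between -0.05 and 0.05 m and y of pot4 in the frame of case between -0.15 and 0.15 m and value of joint cover below 0.006 m and value of joint trigger_stage1 below 0.03 rad and value of joint trigger_stage2 below 0.02 rad); the robot touches nothing.
It fails at once if the trigger is worked (first stage beyond 0.08 rad) while the cover is more than 20 mm open (value of joint trigger_stage1 above 0.08 rad and value of joint cover above 0.02 m).
It fails at once if a bystander (dish or scraper) is moved more than 30 mm (distance of any of petri, scraper from where it was at the start of the episode above 0.03 m).
Of pot1, pot2, pot3, pot4 only 2 to 4 are there at a start; the rules pass over those that are not, and their reading is None.
At some moment in a run one of pot1, pot2, pot3, pot4 may be knocked a few centimetres aside while the robot is not near it.
It also fails if it takes over 210 s, if anything falls off the work surface, if the arm or the gripper's body presses on something with over 40 N, if the wrist force passes 120 N, or if a joint passes its speed limit or range.

ROBOT

A 7-joint arm with a two-finger parallel gripper is mounted at the origin on a cart in front of the work surface, level with it; the furniture and walls round the work are solid. World frame = base frame: x ahead of the robot, y to its left, z up, the work surface at z = 0. Lengths are in m, angles in rad, forces in N, time in s.
With the tool pointing down it reaches from about 0.4 to 0.85 m from the base axis. Payload 10.4 kg.
Tool frame: the origin (TCP) lies on the centre line of the jaws, within the pads' length; the fingertips stand 17 mm ahead of it and the grasp point (between the pads) lies 2 mm behind it; z points along the fingers, y is the line along which they close (so a half turn about z gives the same grasp; the last joint's range is limited). The gripper opens to 85 mm and grips with 20 to 120 N. Pads are 22 mm wide; open, the fingers measure 114 mm over their backs; the gripper's body (76 mm by 85 mm) begins 54 mm behind the grasp point. The pads swing forward as they close: fully open they stand 13 mm farther back than shut.
Start: joints at [-1.314, 0.332, -0.065, 1.46, 0.022, 1.35, -0.088], TCP at [0.173, 0.601, 0.248] pointing down, gripper open.
Joint ranges: [-2.6, 2.6], [-0.5, 2.12], [-1.47, 1.34], [0.16, 2.42], [-1.27, 4.41], [0.06, 2.06], [-2.6, 2.6]. Speed limits (rad/s): [2.22, 2.22, 2.79, 2.79, 3.14, 3.14, 3.14].

INTERFACE

Orientations are given as a unit quaternion [x, y, z, w].
In Python, from workcell import get_obs, optics, job gives the robot as it stands. The module is installed in compiled form; this text tells all that it offers.
- The arm moves only by the tool send_rows, never from a script. Its argument "plan" is a list that holds one entry, the list of rows, each a list of 7 numbers: the turn, a rotation vector about the tool's x, y, z in units of 1.5 rad (1.0 is 1.5 rad), then the shift along the tool's x, y, z in units of 20 cm (1.0 is 20 cm), then the opening, from 0 (shut) to 1 (fully open). A call has 1 to 20 rows; each row shifts and turns the commanded pose from where the row before left it, along the tool's axes as they then stand; what a row does not reach is not made up. A row lasts 1/12 s, in which the tool goes at most 41.7 mm and 7.16 degrees, less where a joint would pass 70% of its speed; a pose out of reach is approached as far as the arm can. A call with a number of a shift or a turn outside -1 to 1 is refused whole. A call with a gripper value outside its range is refused whole. The fingers move at their own pace and stop on an object; "squeeze" is the grip in N (left out, the last holds). Time passes only in rows, so rows that do not move let the fingers close. It gives the time, the measured TCP pose, the force, the opening and the grip force at its end, in the units of the state.
- get_obs(): the state, without advancing time (a new reading comes with each control period).
- optics.camera(name): name is "scene" or "top" or "wrist"; returns the picture (480x640x3 uint8, red, green, blue); there is no depth.
- optics.get_calibration(name): a dict with "intrinsics" (3x3 intrinsics, pixels), "world_from_camera" (4x4, takes a point from camera to world coordinates); the wrist camera has in their place "T_tool_cam" (4x4, takes a point from camera to tool coordinates, whose origin is the TCP and whose axes are the flange's). Camera axes: x right, y up, looking along -z (the intrinsics and any distortion apply to the point x, -y, -z); pixel columns grow to the right and rows downward; lengths in m; the calibration is good to about 2 mm. A picture is of the moment at which its call begins: read the wrist's pose just before it. get_calibration takes no time and is no camera call.
- job.hand_in(): hands the job in; it is judged then, once.
The state is a dict: "clock": time; "joint_pos": joint angles; "joint_velocities": joint speeds; "tau": joint torques, N m; "position": TCP position; "ee_rot": TCP orientation; "ft_force": force on the tool from outside, world axes, zero at the start; "torque": the same for the moment, N m; "grip_width": opening from 0.0 (shut) to 1.0 (fully open); "grasp_force": force on a finger pad.
Only numpy, scipy, OpenCV 4.12 (cv2) and the standard library are available. Lean on these libraries where they do the work, as an engineer would, in place of code of your own. Each camera call takes 0.05 s, during which the arm holds its last target. There are 200 camera calls.

## Working session

There is one attempt and no reset: what is moved stays moved. The work goes in short steps, Python scripts to look and compute and a tool call to move; the robot and the scene stay as the last step left them, time stands still between calls to the robot, and variables do not carry over. Pictures are saved under pics/ and viewed, at most 14 in all, crops included, and the job is handed in when it is done.

Besides the shell and the picture viewer there is one more tool, called after "Request:" as name(argument=value, ...) on one line, values as JSON. send_rows: Moves the arm, as the interface text tells. Its arguments: {"type":"object","properties":{"plan":{"type":"array"},"squeeze":{"type":"number"}},"required":["plan"]}

```bash
mkdir -p pics
python3 - <<'E'
from workcell import get_obs, optics
import cv2,numpy as np
print(get_obs())
for n in ["scene","top","wrist"]:
    im=optics.camera(n); cv2.imwrite(f"pics/{n}0.png",im[:,:,::-1])
    print(n,{k:np.round(v,4).tolist() if not isinstance(v,str) else v for k,v in optics.get_calibration(n).items()})
E
```

```text
{'clock': 0.0, 'joint_pos': array([-1.31363633,  0.33286884, -0.06473697,  1.46096617,  0.02162401,
        1.34991511, -0.08848413]), 'joint_velocities': array([ 0.00094587, -0.00159669, -0.000704  ,  0.00236524, -0.00276499,
       -0.00014649,  0.00033055]), 'tau': array([ 3.28507194e-04, -6.25438643e+01,  4.92035353e-02, -3.91597331e+01,
        1.61131821e-02,  9.73400369e-03,  2.86181915e-06]), 'position': array([0.1724681 , 0.6003503 , 0.24750605]), 'ee_rot': array([ 1.39385821e-01,  9.90237880e-01, -7.27752723e-04, -6.16154325e-05]), 'ft_force': array([ 0.17634281, -0.63597707, -0.46470387]), 'torque': array([ 0.01199706, -0.01184492, -0.06679509]), 'grasp_force': 0.0, 'grip_width': 0.9964333018724948}
scene {'intrinsics': [[523.4277, 0.0, 315.7402], [0.0, 523.4277, 249.4044], [0.0, 0.0, 1.0]], 'world_from_camera': [[0.7266, 0.2751, -0.6296, -0.3414], [-0.6868, 0.3168, -0.6542, -0.9016], [0.0195, 0.9077, 0.4191, 0.6528], [0.0, 0.0, 0.0, 1.0]]}
top {'intrinsics': [[472.8974, 0.0, 328.4424], [0.0, 472.8974, 242.357], [0.0, 0.0, 1.0]], 'world_from_camera': [[0.0139, 0.9965, -0.0823, 0.4454], [-0.9998, 0.0124, -0.0185, 0.0055], [-0.0174, 0.0826, 0.9964, 1.3258], [0.0, 0.0, 0.0, 1.0]]}
wrist {'intrinsics': [[334.4445, 0.0, 315.0941], [0.0, 334.4445, 236.5943], [0.0, 0.0, 1.0]], 'T_tool_cam': [[0.0007, 0.9482, 0.3176, 0.0807], [1.0, -0.0007, -0.0003, 0.0006], [-0.0001, 0.3176, -0.9482, -0.1256], [0.0, 0.0, 0.0, 1.0]]}
```

View pics/scene0.png

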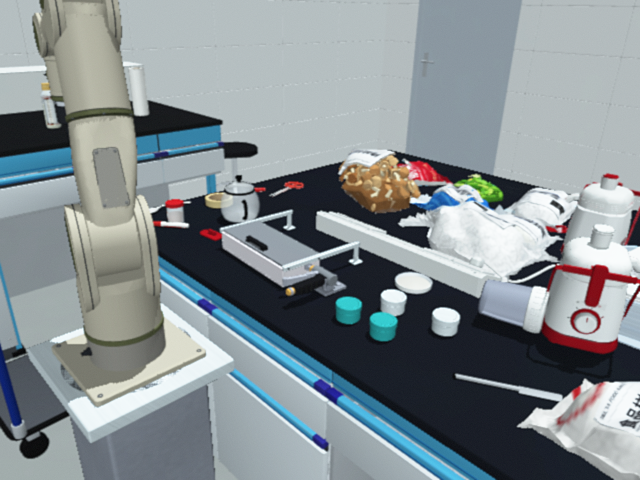

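View pics/top0.png

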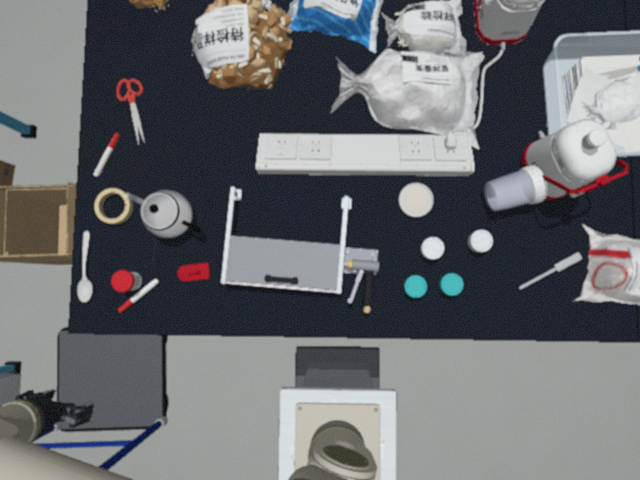

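The scene shows two white pots, at top-view pixels (432,248) and (481,240). The two turquoise look-alikes are at (416,287) and (452,285). The case is at about (285,265), with the gun at (365,275). I'll enlarge both views.

```bash
cat > h.py <<'E'
import numpy as np, cv2
from workcell import get_obs, optics
from scipy.spatial.transform import Rotation as R
def cam(n,obs=None):
    c=optics.get_calibration(n); K=np.array(c["intrinsics"])
    if n=="wrist":
        o=obs; T=np.eye(4);T[:3,:3]=R.from_quat(o["ee_rot"]).as_matrix();T[:3,3]=o["position"]
        return K,T@np.array(c["T_tool_cam"])
    return K,np.array(c["world_from_camera"])
def ray(C,uv):
    K,T=C; d=np.linalg.inv(K)@[uv[0],uv[1],1]; d=T[:3,:3]@(d*[1,-1,-1]); return T[:3,3],d/np.linalg.norm(d)
def plane(C,uv,z):
    o,d=ray(C,uv); return o+d*(z-o[2])/d[2]
def tri(*obs):
    A=np.zeros((3,3));b=np.zeros(3);rs=[ray(C,uv) for C,uv in obs]
    for o,d in rs:
        P=np.eye(3)-np.outer(d,d);A+=P;b+=P@o
    x=np.linalg.solve(A,b)
    return x,[float(np.linalg.norm((np.eye(3)-np.outer(d,d))@(x-o))) for o,d in rs]
def proj(C,p):
    K,T=C; q=np.linalg.inv(T)@np.append(p,1); q=K@(q[:3]*[1,-1,-1]); return q[:2]/q[2]
def crop(im,x0,y0,x1,y1,s,name):
    cv2.imwrite(name,cv2.resize(im[y0:y1,x0:x1],None,fx=s,fy=s,interpolation=cv2.INTER_CUBIC))
E
python3 - <<'E'
from h import *
a=cv2.imread("pics/top0.png");b=cv2.imread("pics/scene0.png")
crop(a,210,180,510,330,2.6,"pics/topc.png")
crop(b,210,200,470,350,3,"pics/scenec.png")
E
```

```text
(no output)
```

View pics/topc.png

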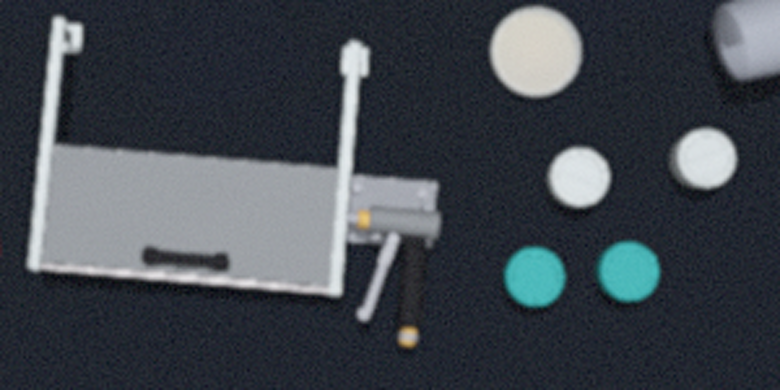

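View pics/scenec.png

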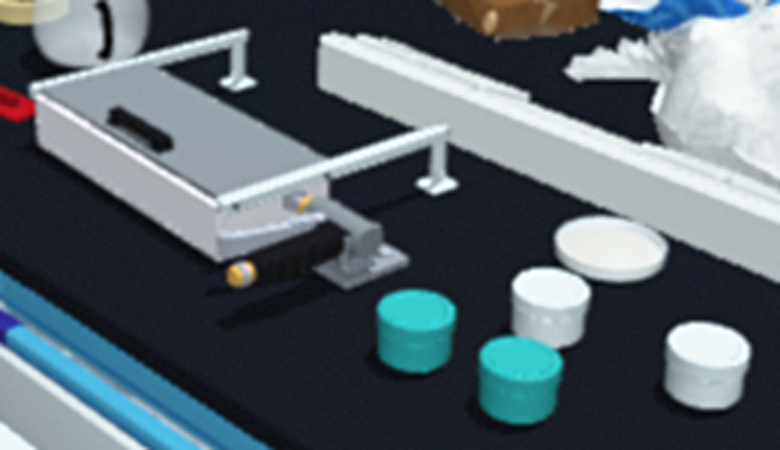

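Top crop: white pot lids at (579,178) and (704,159), handle from (148,256) to (224,263), trigger bar from (392,238) to (364,315), and grip from (413,240) to (408,337). The scene crop agrees. Only these two pots fit the description (pale grey-white, pot-shaped). The two turquoise ones are look-alikes and the flat dish is the petri.

Run:
```python
from h import *
T=cam("top");S=cam("scene")
t=lambda u,v:(T,(u/2.6+210-.3,v/2.6+180-.3)); s=lambda u,v:(S,(u/3+210-.33,v/3+200-.33))
for n,a,b in [("potA",(579,177),(551,286)),("potB",(705,157),(708,341)),("hL",(148,254),(113,111)),("hR",(226,262),(168,143)),
  ("railLfront",(34,268),(34,92)),("railRfront",(336,293),(221,206)),("railLback",(60,20),(243,34)),("railRback",(354,46),(447,128)),("gripend",(408,337),(240,268))]:
    x,e=tri(t(*a),s(*b)); print(n,x.round(4),np.round(e,4))
for n,a,z in [("potA",(579,177),.04),("potB",(705,157),.04),("hL",(148,254),.072),("hR",(226,262),.072),("railLf",(34,268),.048),("railRf",(336,293),.048),("railLb",(60,20),.048),("railRb",(354,46),.048),("gripend",(408,337),.045),("gripbase",(413,240),.05),("trigtip",(364,315),.048),("trigbase",(392,238),.048),("petri",(535,51),.016),("tq1",(535,276),.04),("tq2",(629,271),.04),("scr",(0,0),0)]:
    C,uv=t(*a); print(n,plane(C,uv,z).round(4))
q=get_obs()["ee_rot"]; print(R.from_quat(q).as_matrix().round(3))
```

```text
potA [ 0.5403 -0.253   0.0406] [0. 0.]
potB [ 0.5627 -0.3836  0.0414] [0.0003 0.0003]
hL [0.4513 0.1938 0.0692] [0.0032 0.0032]
hR [0.4469 0.112  0.0663] [0.0003 0.0003]
railLfront [0.4382 0.3115 0.0548] [0.0005 0.0005]
railRfront [ 4.158e-01 -1.000e-04  5.620e-02] [0.001 0.001]
railLback [0.6958 0.2935 0.0575] [0.002 0.002]
railRback [ 0.674  -0.0174  0.0582] [0.0014 0.0014]
gripend [ 0.3717 -0.0752  0.0445] [0.0007 0.0007]
potA [ 0.5404 -0.2531  0.04  ]
potB [ 0.563  -0.3843  0.04  ]
hL [0.4538 0.1914 0.072 ]
hR [0.4467 0.1116 0.072 ]
railLf [0.4378 0.3134 0.048 ]
railRf [ 0.4164 -0.0008  0.048 ]
railLb [0.6992 0.2943 0.048 ]
railRb [ 0.6748 -0.0166  0.048 ]
gripend [ 0.3722 -0.0756  0.045 ]
gripbase [ 0.4721 -0.0798  0.05  ]
trigtip [ 0.3943 -0.0299  0.048 ]
trigbase [ 0.4739 -0.0581  0.048 ]
petri [ 0.6772 -0.2114  0.016 ]
tq1 [ 0.4367 -0.2072  0.04  ]
tq2 [ 0.4433 -0.3044  0.04  ]
scr [0.7303 0.372  0.    ]
[[-0.961  0.276 -0.   ]
 [ 0.276  0.961 -0.001]
 [-0.    -0.001 -1.   ]]
```

Request:
send_rows(plan=[[[0,0,0,-0.14,-0.127,-0.018,1],[0,0,0,-0.14,-0.127,-0.018,1],[0,0,0,-0.14,-0.127,-0.018,1],[0,0,0,-0.14,-0.127,-0.018,1],[0,0,0,-0.14,-0.127,-0.018,1],[0,0,0,-0.14,-0.127,-0.018,1],[0,0,0,-0.14,-0.127,-0.018,1],[0,0,0,-0.14,-0.127,-0.018,1],[0,0,0,-0.14,-0.127,-0.018,1],[0,0,0,-0.14,-0.127,-0.018,1],[0,0,0,-0.14,-0.127,-0.018,1],[0,0,0,-0.14,-0.127,-0.018,1],[0,0,0,-0.14,-0.127,-0.018,1],[0,0,0,-0.14,-0.127,-0.018,1],[0,0,0.08,0,0,0,1],[0,0,0.08,0,0,0,1],[0,0,0.08,0,0,0,1],[0,0,0.08,0,0,0,1],[0,0,0.08,0,0,0,1],[0,0,0.08,0,0,0,1]]])

```text
clock: 1.82
position: [0.451, 0.1506, 0.2985]
ee_rot: [0.482, 0.876, -0.0, -0.0]
ft_force: [0.1, 0.5, 0.2]
grip_width: 1.002
grasp_force: 0.0
```

Request:
send_rows(plan=[[[0,0,0.075,0,0,0,1],[0,0,0.075,0,0,0,1],[0,0,0.075,0,0,0,1],[0,0,0.075,0,0,0,1],[0,0,0.075,0,0,0,1],[0,0,0.05,0,0,0,1],[0,0,0,0,0,0,1],[0,0,0,0,0,0,1]]])

```text
clock: 2.48
position: [0.451, 0.1506, 0.2986]
ee_rot: [0.729, 0.684, -0.0, -0.0]
ft_force: [-0.3, 0.2, -0.8]
grip_width: 1.0
grasp_force: 0.0
```

```bash
cat >> h.py <<'E'
def go(p,ang,o=None):
    "print tool-frame turn and shift (units) to TCP p, tool-x at world angle ang"
    o=o or get_obs(); M=R.from_quat(o["ee_rot"])
    x=np.array([np.cos(ang),np.sin(ang),0]);z=np.array([0,0,-1.]);Rt=R.from_matrix(np.c_[x,np.cross(z,x),z])
    d=np.array(p)-o["position"]
    print("turn u",((M.inv()*Rt).as_rotvec()/1.5).round(4),"shift before turn u",(M.inv().apply(d)/.2).round(4),"after",(Rt.inv().apply(d)/.2).round(4))
E
python3 - <<'E'
from h import *
o=get_obs(); im=optics.camera("wrist"); cv2.imwrite("pics/w1.png",im[:,:,::-1])
import pickle; pickle.dump(o,open("o1.pkl","wb"))
print(o["clock"],o["position"],R.from_quat(o["ee_rot"]).as_matrix().round(3).tolist(),o["joint_pos"])
E
```

```text
2.4833 [0.45103846 0.15063855 0.29855687] [[0.064, 0.998, -0.0], [0.998, -0.064, -0.0], [-0.0, -0.0, -1.0]] [-0.76060207 -0.04085676  0.33459063  1.77636591  0.01352449  1.40410183
 -0.49241957]
```

View pics/w1.png

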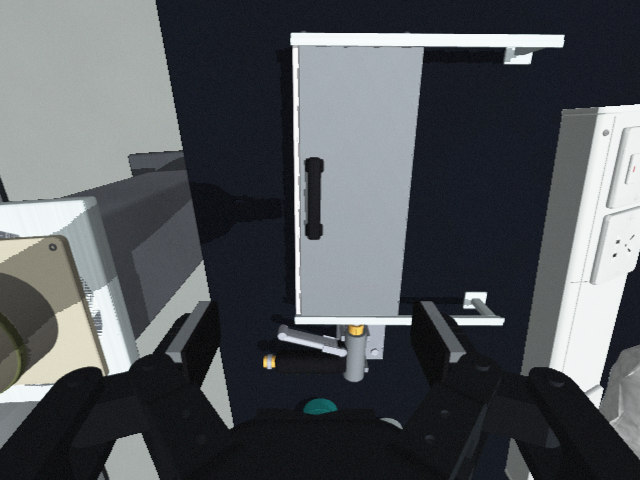

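The handle runs from (315,158) to (314,238). The rail front ends are at (292,40) and (296,321) and the rear ends at (563,41) and (503,321). The trigger tip is at (283,332), the gun barrel axis at x≈357, and the grip axis at y≈361.

Run:
```python
from h import *
import pickle
W=cam("wrist",pickle.load(open("o1.pkl","rb")));T=cam("top");S=cam("scene")
for n,uv,z in [("hL",(315,158),.072),("hR",(314,238),.072),("hmid",(314.5,198),.072),("cover front L",(298,47),.058),("cover front R",(298,316),.058),("cover back L",(423,47),.058),("cover back R",(401,318),.058),
 ("railLf",(292,36),.048),("railRf",(296,321),.058),("railLb",(563,41),.058),("railRb",(503,321),.058),("trigtip",(283,332),.0485),("trigbase",(345,352),.0485),("gripend",(268,362),.051),("barrel",(355,362),.051)]:
    print(n,plane(W,uv,z).round(4))
# triangulate W with top
t=lambda u,v:(T,(u/2.6+210-.3,v/2.6+180-.3)); s=lambda u,v:(S,(u/3+210-.33,v/3+200-.33))
for n,w,a,b in [("h",(314.5,198),(187,258),(140.5,127)),("railLf",(292,40),(34,268),(34,92)),("railRf",(296,321),(336,293),(221,206)),("gripend",(268,362),(408,337),(240,268))]:
    print(n,*tri((W,w),t(*a),s(*b)))
```

```text
hL [0.4552 0.1999 0.072 ]
hR [0.4486 0.1132 0.072 ]
hmid [0.452  0.1582 0.072 ]
cover front L [0.4453 0.3048 0.058 ]
cover front R [0.4216 0.0067 0.058 ]
cover back L [0.5663 0.2971 0.058 ]
cover back R [ 0.5505 -0.0044  0.058 ]
railLf [0.4398 0.3167 0.048 ]
railRf [ 4.185e-01 -4.000e-04  5.800e-02]
railLb [0.701  0.2937 0.058 ]
railRb [ 0.679  -0.0169  0.058 ]
trigtip [ 0.3991 -0.0219  0.0485]
trigbase [ 0.4791 -0.0582  0.0485]
gripend [ 0.375  -0.0658  0.051 ]
barrel [ 0.4918 -0.0732  0.051 ]
h [0.45076225 0.15496648 0.0654978 ] [0.0021756024612313387, 0.0027544489722132956, 0.0012987168811926246]
railLf [0.43885191 0.3118426  0.05440654] [0.0009574628368195088, 0.00103803521697597, 9.481776611526924e-05]
railRf [ 0.4167104  -0.00042253  0.05644043] [0.0018211466256690665, 0.000345456001127737, 0.001892884991734924]
gripend [ 0.37246748 -0.07405913  0.04275776] [0.001429475549185771, 0.0017367436743571023, 0.0010621780846971909]
```

Request:
send_rows(plan=[[[0,0,0.005,0.022,0,0.12,0.4],[0,0,0,0,0,0.16,0.4],[0,0,0,0,0,0.16,0.4],[0,0,0,0,0,0.16,0.4],[0,0,0,0,0,0.16,0.4],[0,0,0,0,0,0.12,0.4],[0,0,0,0,0,0.08,0.4],[0,0,0,0,0,0.04,0.4],[0,0,0,0,0,0.04,0.4],[0,0,0,0,0,0.028,0.4],[0,0,0,0,0,0,0.4],[0,0,0,0,0,0,0.4]]], squeeze=30)

```text
clock: 3.53
position: [0.4518, 0.1553, 0.0857]
ee_rot: [0.733, 0.681, 0.0, 0.0]
ft_force: [0.6, -0.2, 0.5]
grip_width: 0.405
grasp_force: 0.0
```

Request:
send_rows(plan=[[[0,0,0,0,0,0,0.05],[0,0,0,0,0,0,0.05],[0,0,0,0,0,0,0.05],[0,0,0,0,0,0,0.05],[0,0,0,0,0,0,0.05],[0,0,0,0,0,0,0.05],[0,0,0,0,0,0,0.05],[0,0,0,0,0,0,0.05]]])

```text
clock: 4.2
position: [0.4519, 0.1554, 0.0859]
ee_rot: [0.733, 0.681, 0.001, 0.0]
ft_force: [-1.3, -0.3, 6.4]
grip_width: 0.147
grasp_force: 29.6
```

Request:
send_rows(plan=[[[0,0,0,0,0.03,-0.005,0.05],[0,0,0,0,0.05,0,0.05],[0,0,0,0,0.06,0,0.05],[0,0,0,0,0.06,0,0.05],[0,0,0,0,0.06,0,0.05],[0,0,0,0,0.06,0,0.05],[0,0,0,0,0.06,0,0.05],[0,0,0,0,0.06,0,0.05],[0,0,0,0,0.06,0,0.05],[0,0,0,0,0.05,0,0.05],[0,0,0,0,0.04,0,0.05],[0,0,0,0,0.01,0,0.05],[0,0,0,0,0,0,0.05],[0,0,0,0,0,0,0.05]]])

```text
clock: 5.37
position: [0.5714, 0.1468, 0.0861]
ee_rot: [0.733, 0.681, 0.001, 0.0]
ft_force: [1.2, 5.6, -2.9]
grip_width: 0.146
grasp_force: 30.2
```

Request:
send_rows(plan=[[[0,0,0,0,0,0,0.6],[0,0,0,0,0,0,0.6],[0,0,0,0,0,0,0.6],[0,0,0,0,0,-0.1,0.6],[0,0,0,0,0,-0.18,1],[0,0,0,0,0,-0.18,1],[0,0,0,0,0,-0.18,1],[0,0,0,0,0,-0.18,1],[0,0,0,0,0,-0.18,1],[0,0,0,-0.2,0,0,1],[0,0,0,-0.2,0,0,1],[0,0,0,-0.2,0,0,1],[0,0,0,-0.2,0,0,1],[0,0,0,-0.2,0,0,1],[0,0,0,0,0,0,1],[0,0,0,0,0,0,1]]])

```text
clock: 6.7
position: [0.5556, -0.0566, 0.2864]
ee_rot: [0.735, 0.678, -0.0, 0.0]
ft_force: [0.5, 1.0, -0.5]
grip_width: 1.001
grasp_force: 0.0
```

Run:
```python
from h import *
import pickle
o=get_obs(); pickle.dump(o,open("o2.pkl","wb")); im=optics.camera("wrist")[:,:,::-1]; t=optics.camera("top")[:,:,::-1]
cv2.imwrite("pics/w2.png",im)
b=t[180:330,380:510]; a=cv2.resize(b,None,fx=2.4,fy=2.4)
c=cv2.copyMakeBorder(a,0,480-a.shape[0],0,0,cv2.BORDER_CONSTANT)
m=np.hstack([im,c]); m=cv2.resize(m,(800,int(480*800/m.shape[1]))); cv2.imwrite("pics/m2.png",m); cv2.imwrite("pics/top2.png",t)
# white blobs in top
hsv=cv2.cvtColor(t,cv2.COLOR_BGR2HSV); mk=((hsv[...,1]<40)&(hsv[...,2]>150)).astype(np.uint8)
n,l,s,ce=cv2.connectedComponentsWithStats(mk)
T=cam("top")
for i in range(1,n):
    if 300<s[i,4]<900 and s[i,2]<40: print(s[i],ce[i],plane(T,ce[i],.04).round(4))
print(o["position"])
go([.5404,-.253,.12],1.4988)
```

```text
[141 193  36  36 829] [160.49939686 211.20024125] [0.6322 0.4943 0.04  ]
[ 78 231  14  71 458] [ 84.43231441 273.68122271] [0.4572 0.6965 0.04  ]
[470 230  23  22 403] [481.19602978 240.36972705] [ 0.5622 -0.3852  0.04  ]
[422 237  23  22 401] [432.60598504 247.59102244] [ 0.5409 -0.2537  0.04  ]
[599 265  25  21 345] [611.75652174 274.04057971] [ 0.4757 -0.7327  0.04  ]
[ 0.55562151 -0.05663962  0.28638836]
turn u [-0.0002 -0.0003 -0.0012] shift before turn u [-1.005  -0.0045  0.8295] after [-1.0046 -0.0066  0.8299]
```

View pics/m2.png

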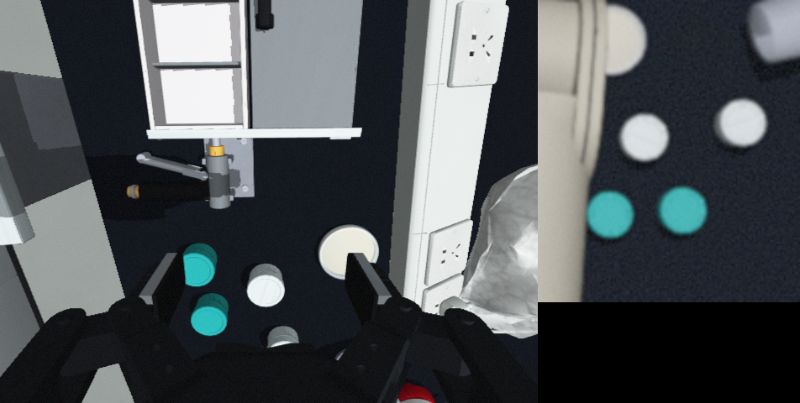

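The cover is open, with cells 3 and 4 visible. The pots haven't moved. The one at full-frame wrist pixel (316,340) is pot A, which I'll grasp first.

Request:
send_rows(plan=[[[0,0,0,-0.2,-0.001,0,1],[0,0,0,-0.2,-0.001,0,1],[0,0,0,-0.2,-0.001,0,1],[0,0,0,-0.2,-0.001,0,1],[0,0,0,-0.205,-0.001,0,1],[0,0,0,0,0,0.15,1],[0,0,0,0,0,0.19,1],[0,0,0,0,0,0.19,1],[0,0,0,0,0,0.19,1],[0,0,0,0,0,0.19,1],[0,0,0,0,0,0.15,1],[0,0,0,0,0,0.1,1],[0,0,0,0,0,0.07,1],[0,0,0,0,0,0.05,1],[0,0,0,0,0,0,1],[0,0,0,0,0,0,1]]])

```text
clock: 8.13
position: [0.5411, -0.2534, 0.0306]
ee_rot: [0.733, 0.681, 0.0, 0.0]
ft_force: [-0.4, -0.5, 0.1]
grip_width: 1.0
grasp_force: 0.0
```

Request:
send_rows(plan=[[[0,0,0,0,0,0,0.5],[0,0,0,0,0,0,0.5],[0,0,0,0,0,0,0.5],[0,0,0,0,0,0,0.5],[0,0,0,0,0,0,0.5],[0,0,0,0,0,0,0.5]]], squeeze=30)

```text
clock: 8.63
position: [0.5413, -0.2539, 0.0315]
ee_rot: [0.733, 0.68, 0.001, 0.001]
ft_force: [-0.8, 0.3, 5.4]
grip_width: 0.691
grasp_force: 31.3
```

Request:
send_rows(plan=[[[0,0,0,0,0,-0.05,0.5],[0,0,0,0,0,-0.1,0.5],[0,0,0,0,0,-0.15,0.5],[0,0,0,0,0,-0.15,0.5],[0,0,0,0,0,-0.15,0.5],[0,0,0,0,0,-0.1,0.5],[0,0,0,0,0,0,0.5]]])

```text
clock: 9.22
position: [0.5423, -0.2549, 0.1758]
ee_rot: [0.733, 0.68, 0.002, 0.003]
ft_force: [0.5, -1.2, -1.6]
grip_width: 0.687
grasp_force: 33.5
```

```bash
cat >> h.py <<'E'
CC=np.array([.4886,.1516]);YAW=-.072
def case(x,y,z):
    c,s=np.cos(YAW),np.sin(YAW); return np.array([CC[0]+c*x-s*y,CC[1]+s*x+c*y,z])
E
python3 - <<'E'
from h import *
import pickle
W=cam("wrist",pickle.load(open("o2.pkl","rb")));im=cv2.imread("pics/w2.png")
im=cv2.resize(im[0:260,100:460],None,fx=2.2,fy=2.2,interpolation=cv2.INTER_CUBIC)
f=lambda p:tuple(int(round(v)) for v in (proj(W,p)-[100,0]+.5)*2.2)
def poly(ps,c):
    cv2.polylines(im,[np.array([f(p) for p in ps])],True,c,1)
for y in (-.111,-.037):
    poly([case(x,y+d,.035) for x,d in ((-.055,-.035),(.055,-.035),(.055,.035),(-.055,.035))],(0,0,255))
poly([case(x,y,.052) for x,y in ((-.061,-.152),(.061,-.152),(.061,.152),(-.061,.152))],(0,255,0))
cv2.imwrite("pics/ov.png",im); print(get_obs()["position"])
E
```

```text
[ 0.54228589 -0.25489557  0.17575102]
```

View pics/ov.png

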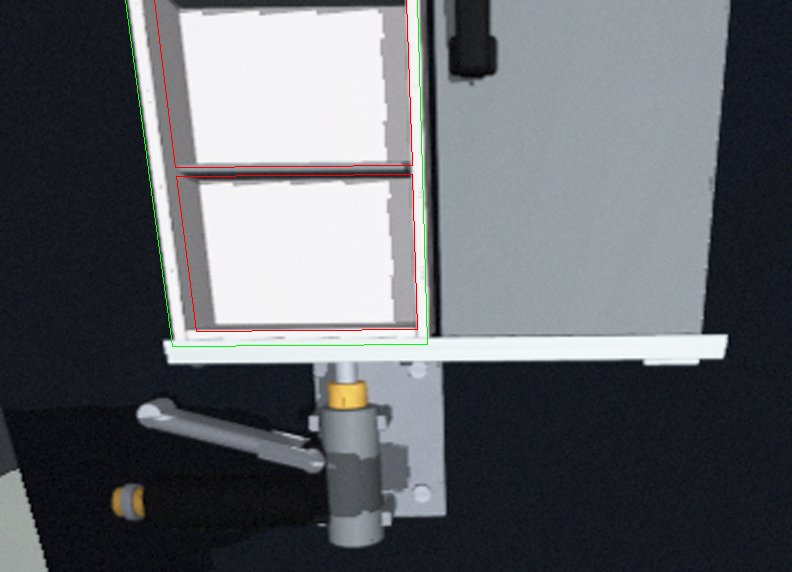

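The overlay matches the walls and dividers to about 1 mm. Moving pot A over cell 3.

Request:
send_rows(plan=[[[0,0,0,0.1,-0.02,0,0.5],[0,0,0,0.183,-0.042,0,0.5],[0,0,0,0.183,-0.042,0,0.5],[0,0,0,0.183,-0.042,0,0.5],[0,0,0,0.183,-0.042,0,0.5],[0,0,0,0.183,-0.042,0,0.5],[0,0,0,0.183,-0.042,0,0.5],[0,0,0,0.183,-0.042,0,0.5],[0,0,0,0.183,-0.042,0,0.5],[0,0,0,0.183,-0.042,0,0.5],[0,0,0,0.1,-0.02,0,0.5],[0,0,0,0,0,0,0.5],[0,0,0,0,0,0,0.5],[0,0,0,0,0,0,0.5]]])

```text
clock: 10.38
position: [0.4843, 0.1199, 0.17]
ee_rot: [0.733, 0.68, -0.0, 0.0]
ft_force: [0.0, -0.7, -2.6]
grip_width: 0.686
grasp_force: 33.4
```

Run:
```python
from h import *
o=get_obs();print(o["position"],o["grip_width"]);go([*case(0,-.037,0)[:2],.0375],1.4988)
```

```text
[0.48431454 0.11988663 0.16995324] 0.686025361991965
turn u [-0.0002  0.0003 -0.002 ] shift before turn u [-0.0249  0.0102  0.6623] after [-0.0253  0.01    0.6623]
```

Request:
send_rows(plan=[[[0,0,0,-0.025,0.01,0.05,0.5],[0,0,0,0,0,0.12,0.5],[0,0,0,0,0,0.12,0.5],[0,0,0,0,0,0.12,0.5],[0,0,0,0,0,0.1,0.5],[0,0,0,0,0,0.06,0.5],[0,0,0,0,0,0.05,0.5],[0,0,0,0,0,0.03,0.5],[0,0,0,0,0,0.015,0.5],[0,0,0,0,0,0,0.5],[0,0,0,0,0,0,0.5]]])

```text
clock: 11.3
position: [0.4866, 0.1156, 0.0376]
ee_rot: [0.733, 0.68, 0.001, 0.0]
ft_force: [0.2, 0.3, -1.9]
grip_width: 0.686
grasp_force: 33.4
```

Request:
send_rows(plan=[[[0,0,0,0,0,0.007,0.5],[0,0,0,0,0,0,0.8],[0,0,0,0,0,0,0.8],[0,0,0,0,0,0,0.8],[0,0,0,0,0,0,0.8],[0,0,0,0,0,-0.05,0.8],[0,0,0,0,0,-0.12,0.8],[0,0,0,0,0,-0.18,0.8],[0,0,0,0,0,-0.18,0.8],[0,0,0,0,0,-0.18,0.8],[0,0,0,0,0,-0.15,1]]])

```text
clock: 12.22
position: [0.4863, 0.1155, 0.2112]
ee_rot: [0.733, 0.68, 0.001, 0.0]
ft_force: [0.6, 1.5, -0.0]
grip_width: 0.916
grasp_force: 0.0
```

Request:
send_rows(plan=[[[0,0,0,-0.19,0.043,0,1],[0,0,0,-0.19,0.043,0,1],[0,0,0,-0.19,0.043,0,1],[0,0,0,-0.19,0.043,0,1],[0,0,0,-0.19,0.043,0,1],[0,0,0,-0.19,0.043,0,1],[0,0,0,-0.19,0.043,0,1],[0,0,0,-0.19,0.043,0,1],[0,0,0,-0.19,0.043,0,1],[0,0,0,-0.19,0.043,0,1],[0,0,0,-0.19,0.043,0,1],[0,0,0,-0.19,0.043,0,1],[0,0,0,-0.19,0.043,0,1],[0,0,0,0,0,0,1],[0,0,0,0,0,0,1],[0,0,0,0,0,0,1]]])

```text
clock: 13.55
position: [0.561, -0.3848, 0.2079]
ee_rot: [0.733, 0.68, 0.0, -0.0]
ft_force: [-0.3, 0.0, 0.5]
grip_width: 1.003
grasp_force: 0.0
```

```bash
cat > look.py <<'E'
from h import *
import sys
o=get_obs(); t=optics.camera("top")[:,:,::-1]; s=optics.camera("scene")[:,:,::-1]
n=sys.argv[1]
m=np.hstack([cv2.resize(t[180:330,210:510],None,fx=1.3,fy=1.3),cv2.resize(s[200:350,210:510],None,fx=1.3,fy=1.3)])
cv2.imwrite(f"pics/tops{n}.png",t);cv2.imwrite(f"pics/m{n}.png",m);cv2.imwrite(f"pics/s{n}.png",s)
T=cam("top");S=cam("scene")
for nm,im,C in(("top",t,T),("scene",s,S)):
    hsv=cv2.cvtColor(im,cv2.COLOR_BGR2HSV); mk=((hsv[...,1]<40)&(hsv[...,2]>150)).astype(np.uint8)
    _,l,st,ce=cv2.connectedComponentsWithStats(mk)
    for i in range(1,len(st)):
        if 150<st[i,4]<900 and st[i,2]<40 and st[i,0]>210: print(nm,st[i],plane(C,ce[i],.04 if nm=="top" else .025).round(4))
print(o["position"]); go([.5625,-.3845,.0305],1.4988,o)
E
python3 look.py 3
```

```text
top [370   0  12  53 298] [ 1.1667 -0.0918  0.04  ]
top [470 230  23  22 385] [ 0.563  -0.3844  0.04  ]
top [599 265  25  21 333] [ 0.4759 -0.7338  0.04  ]
top [324 451  30  29 221] [-0.0383 -0.0018  0.04  ]
scene [432 307  28  29 647] [ 0.5588 -0.3871  0.025 ]
scene [575 313  22  20 337] [ 0.7894 -0.6024  0.025 ]
[ 0.56096324 -0.38479753  0.20791114]
turn u [-0.0001 -0.0004 -0.0015] shift before turn u [0.0016 0.0077 0.8871] after [0.002  0.0076 0.8871]
```

View pics/m3.png

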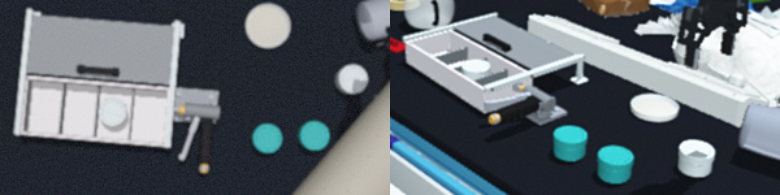

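Pot A stands in cell 3 (crop 113,112) and pot B is where it was. Now I'll grasp B.

Request:
send_rows(plan=[[[0,0,0,0.002,0.008,0.1,1],[0,0,0,0,0,0.17,1],[0,0,0,0,0,0.17,1],[0,0,0,0,0,0.17,1],[0,0,0,0,0,0.12,1],[0,0,0,0,0,0.08,1],[0,0,0,0,0,0.05,1],[0,0,0,0,0,0.027,1],[0,0,0,0,0,0,1],[0,0,0,0,0,0,0.5],[0,0,0,0,0,0,0.5],[0,0,0,0,0,0,0.5],[0,0,0,0,0,0,0.5],[0,0,0,0,0,0,0.5],[0,0,0,0,0,0,0.5]]])

```text
clock: 14.9
position: [0.5634, -0.3852, 0.032]
ee_rot: [0.733, 0.681, 0.001, 0.001]
ft_force: [-0.9, 1.0, 5.9]
grip_width: 0.69
grasp_force: 31.7
```

Request:
send_rows(plan=[[[0,0,0,0,0,-0.05,0.5],[0,0,0,0,0,-0.1,0.5],[0,0,0,0,0,-0.15,0.5],[0,0,0,0,0,-0.15,0.5],[0,0,0,0,0,-0.15,0.5],[0,0,0,0,0,-0.1,0.5],[0,0,0,0,0,0,0.5],[0,0,0,0,0,0,0.5],[0,0,0,0,0,0,0.5]]])

```text
clock: 15.65
position: [0.5622, -0.3844, 0.1695]
ee_rot: [0.733, 0.68, -0.0, -0.001]
ft_force: [-0.7, 1.3, -2.7]
grip_width: 0.69
grasp_force: 33.3
```

Run:
```python
from h import *
go([*case(0,-.111,0)[:2],.17],1.4988)
```

```text
turn u [-0.0006 -0.0006 -0.0013] shift before turn u [ 2.0904e+00 -5.6410e-01 -3.0000e-04] after [ 2.0915 -0.5599 -0.0026]
```

Request:
send_rows(plan=[[[0,0,0,0.1,-0.026,0,0.5],[0,0,0,0.181,-0.049,0,0.5],[0,0,0,0.181,-0.049,0,0.5],[0,0,0,0.181,-0.049,0,0.5],[0,0,0,0.181,-0.049,0,0.5],[0,0,0,0.181,-0.049,0,0.5],[0,0,0,0.181,-0.049,0,0.5],[0,0,0,0.181,-0.049,0,0.5],[0,0,0,0.181,-0.049,0,0.5],[0,0,0,0.181,-0.049,0,0.5],[0,0,0,0.181,-0.049,0,0.5],[0,0,0,0.18,-0.045,0,0.5],[0,0,0,0,0,0,0.5],[0,0,0,0,0,0,0.5],[0,0,0,0,0,0,0.5]]])

```text
clock: 16.9
position: [0.481, 0.04, 0.1694]
ee_rot: [0.733, 0.681, -0.001, -0.0]
ft_force: [-0.3, -1.0, -2.0]
grip_width: 0.689
grasp_force: 33.3
```

Run:
```python
from h import *
o=get_obs();print(o["position"],o["grip_width"]);go([*case(0,-.111,0)[:2],.0375],1.4988)
```

```text
[0.4809744  0.04002295 0.16938215] 0.6891539321944076
turn u [-0.0011  0.0006 -0.0011] shift before turn u [ 0.0048 -0.001   0.6594] after [ 0.0042 -0.0021  0.6594]
```

Request:
send_rows(plan=[[[0,0,0,0.005,-0.001,0.05,0.5],[0,0,0,0,0,0.12,0.5],[0,0,0,0,0,0.12,0.5],[0,0,0,0,0,0.12,0.5],[0,0,0,0,0,0.1,0.5],[0,0,0,0,0,0.06,0.5],[0,0,0,0,0,0.05,0.5],[0,0,0,0,0,0.03,0.5],[0,0,0,0,0,0.01,0.5],[0,0,0,0,0,0.004,0.5],[0,0,0,0,0,0,0.5],[0,0,0,0,0,0,0.5]]])

```text
clock: 17.9
position: [0.482, 0.0414, 0.0381]
ee_rot: [0.733, 0.68, 0.001, 0.0]
ft_force: [0.3, 0.3, -2.0]
grip_width: 0.69
grasp_force: 33.3
```

Request:
send_rows(plan=[[[0,0,0,0,0,0,0.8],[0,0,0,0,0,0,0.8],[0,0,0,0,0,0,0.8],[0,0,0,0,0,0,0.8],[0,0,0,0,0,-0.05,0.8],[0,0,0,0,0,-0.12,0.8],[0,0,0,0,0,-0.18,0.8],[0,0,0,0,0,-0.18,0.8],[0,0,0,0,0,-0.18,0.8],[0,0,0,0,0,-0.18,0.8],[0,0,0,-0.2,0,0,0.4],[0,0,0,-0.2,0,0,0.4],[0,0,0,-0.2,0,0,0.4],[0,0,0,0,0,0,0.4],[0,0,0,0,0,0,0.4]]])

```text
clock: 19.15
position: [0.4723, -0.0807, 0.2164]
ee_rot: [0.734, 0.679, 0.001, 0.0]
ft_force: [-0.3, 0.9, -1.1]
grip_width: 0.408
grasp_force: 0.0
```

Run:
```python
from h import *
import pickle
o=get_obs(); pickle.dump(o,open("o4.pkl","wb")); im=optics.camera("wrist")[:,:,::-1]; cv2.imwrite("pics/w4.png",im)
W=cam("wrist",o)
for p in ((-.045,0,.072),(.085,0,.072),(.08,0,.072)): print(p,proj(W,case(*p)).round(1))
go([*case(.08,0,0)[:2],.0855],1.4988)
```

```text
(-0.045, 0, 0.072) [ 237.8 -130.3]
(0.085, 0, 0.072) [ 446.6 -131.7]
(0.08, 0, 0.072) [ 438.6 -131.7]
turn u [ 0.0004 -0.0005 -0.0026] shift before turn u [1.1557 0.3925 0.6542] after [1.1547 0.3974 0.6531]
```

View pics/w4.png

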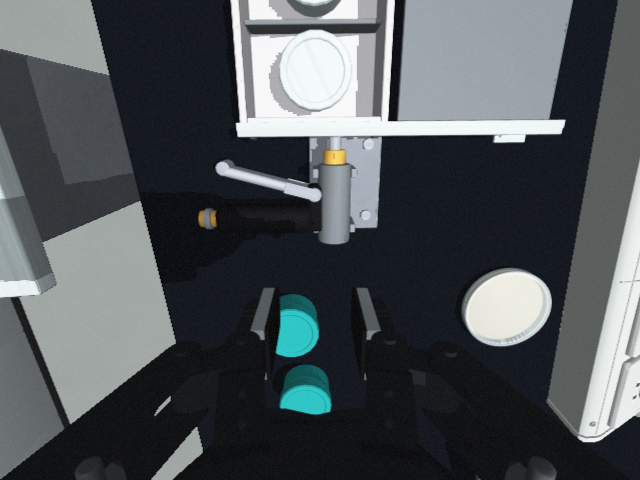

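Pot B stands in cell 4 at (315,70), upright. The trigger bar runs from (222,168) to (318,194) and the grip axis is at y≈218. Going back to the handle where I left it.

Request:
send_rows(plan=[[[0,0,-0.002,0.195,0.069,0,0.4],[0,0,0,0.195,0.069,0,0.4],[0,0,0,0.195,0.069,0,0.4],[0,0,0,0.195,0.069,0,0.4],[0,0,0,0.195,0.069,0,0.4],[0,0,0,0.195,0.067,0,0.4],[0,0,0,0,0,0.1,0.4],[0,0,0,0,0,0.15,0.4],[0,0,0,0,0,0.15,0.4],[0,0,0,0,0,0.12,0.4],[0,0,0,0,0,0.08,0.4],[0,0,0,0,0,0.05,0.4],[0,0,0,0,0,0,0.4],[0,0,0,0,0,0,0.4]]])

```text
clock: 20.37
position: [0.5715, 0.1501, 0.0859]
ee_rot: [0.731, 0.682, -0.0, -0.0]
ft_force: [0.5, -0.5, -0.8]
grip_width: 0.396
grasp_force: 0.0
```

Request:
send_rows(plan=[[[0,0,0,0,0,0,0.05],[0,0,0,0,0,0,0.05],[0,0,0,0,0,0,0.05],[0,0,0,0,0,0,0.05],[0,0,0,0,0,0,0.05],[0,0,0,0,0,0,0.05]]], squeeze=30)

```text
clock: 20.87
position: [0.5723, 0.1497, 0.0869]
ee_rot: [0.732, 0.682, 0.001, 0.0]
ft_force: [-0.8, -0.3, 6.8]
grip_width: 0.142
grasp_force: 29.6
```

Request:
send_rows(plan=[[[0,0,0,0,-0.03,-0.005,0.05],[0,0,0,0,-0.05,0,0.05],[0,0,0,0,-0.06,0,0.05],[0,0,0,0,-0.06,0,0.05],[0,0,0,0,-0.06,0,0.05],[0,0,0,0,-0.06,0,0.05],[0,0,0,0,-0.06,0,0.05],[0,0,0,0,-0.06,0,0.05],[0,0,0,0,-0.06,0,0.05],[0,0,0,0,-0.05,0,0.05],[0,0,0,0,-0.04,0,0.05],[0,0,0,0,-0.02,0,0.05],[0,0,0,0,0,0,0.05],[0,0,0,0,0,0,0.05]]])

```text
clock: 22.03
position: [0.4499, 0.1584, 0.0869]
ee_rot: [0.732, 0.682, 0.0, -0.0]
ft_force: [-0.5, 4.4, 6.0]
grip_width: 0.141
grasp_force: 30.9
```

Request:
send_rows(plan=[[[0,0,0,0,-0.01,0,0.05],[0,0,0,0,-0.01,0,0.05],[0,0,0,0,0,0,0.05],[0,0,0,0,0,0,0.05]]])

```text
clock: 22.37
position: [0.4463, 0.1586, 0.0869]
ee_rot: [0.732, 0.682, 0.001, -0.0]
ft_force: [0.3, 4.1, 5.8]
grip_width: 0.143
grasp_force: 31.0
```

Request:
send_rows(plan=[[[0,0,0,0,-0.01,0,0.05],[0,0,0,0,0,0,0.05],[0,0,0,0,0,0,0.05]]])

```text
clock: 22.62
position: [0.4443, 0.1587, 0.0869]
ee_rot: [0.732, 0.682, 0.001, -0.0]
ft_force: [-0.1, 4.0, 6.3]
grip_width: 0.139
grasp_force: 31.0
```

Request:
send_rows(plan=[[[0,0,0,0,-0.01,0,0.05],[0,0,0,0,0,0,0.05],[0,0,0,0,0,0,0.05]]])

```text
clock: 22.87
position: [0.4435, 0.1588, 0.087]
ee_rot: [0.732, 0.681, 0.002, 0.001]
ft_force: [7.2, 4.0, -0.1]
grip_width: 0.146
grasp_force: 30.2
```

Request:
send_rows(plan=[[[0,0,0,0,-0.01,0,0.05],[0,0,0,0,0,0,0.05],[0,0,0,0,0,0,0.05]]])

```text
clock: 23.12
position: [0.4433, 0.1588, 0.0872]
ee_rot: [0.732, 0.681, 0.003, 0.002]
ft_force: [16.7, 5.7, -10.1]
grip_width: 0.14
grasp_force: 29.9
```

Request:
send_rows(plan=[[[0,0,0,0,-0.01,0,0.05],[0,0,0,0,0,0,0.05],[0,0,0,0,0,0,0.05]]])

```text
clock: 23.37
position: [0.443, 0.1588, 0.0873]
ee_rot: [0.732, 0.681, 0.005, 0.003]
ft_force: [26.0, 3.9, -18.3]
grip_width: 0.141
grasp_force: 29.7
```

Request:
send_rows(plan=[[[0,0,0,0,0.018,0,0.05],[0,0,0,0,0,0,0.4],[0,0,0,0,0,0,0.4],[0,0,0,0,0,0,0.4],[0,0,0,0,0,-0.05,0.4],[0,0,0,0,0,-0.15,0.4],[0,0,0,0,0,-0.15,0.4],[0,0,0,0,0,-0.15,0.4],[0,0,0,0,0,-0.1,0.4],[0,0,0,-0.18,0,0,0.8],[0,0,0,-0.2,0,0,0.8],[0,0,0,-0.2,0,0,0.8],[0,0,0,-0.2,0,0,0.8],[0,0,0,-0.2,0,0,0.8],[0,0,0,-0.2,0,0,0.8],[0,0,0,0,0,0,0.8],[0,0,0,0,0,0,0.8]]])

```text
clock: 24.78
position: [0.4241, -0.0791, 0.207]
ee_rot: [0.733, 0.68, 0.0, -0.0]
ft_force: [0.6, 0.6, -0.3]
grip_width: 0.803
grasp_force: 0.0
```

Run:
```python
from h import *
import pickle
o=get_obs(); pickle.dump(o,open("o5.pkl","wb")); im=optics.camera("wrist")[:,:,::-1]; cv2.imwrite("pics/w5.png",im)
W=cam("wrist",o)
uv=proj(W,case(-.03,-.21,.05)); print(uv)
x0,y0=max(0,int(uv[0])-130),max(0,int(uv[1])-100); print(x0,y0); crop(im,x0,y0,x0+260,y0+195,3,"pics/w5c.png")
print(o["position"])
W4=cam("wrist",pickle.load(open("o4.pkl","rb")));c=np.cos(YAW);s=np.sin(YAW)
def loc(p): d=p[:2]-CC; return np.round([c*d[0]+s*d[1],-s*d[0]+c*d[1],p[2]],4)
for n,u,z in(("trigtip",(222,168),.0485),("trigbase",(318,194),.0485),("gripend",(208,218),.045),("gripaxis barrel end",(310,218),.045),("barrel",(335,200),.05)): print(n,loc(plane(W4,u,z)))
```

```text
[334.42453952 195.36678567]
204 95
[ 0.42407846 -0.07908905  0.2069754 ]
trigtip [-0.0786 -0.1859  0.0485]
trigbase [ 0.0044 -0.2092  0.0485]
gripend [-0.0967 -0.2315  0.045 ]
gripaxis barrel end [-0.003  -0.2322  0.045 ]
barrel [ 0.0195 -0.2144  0.05  ]
```

View pics/w5c.png

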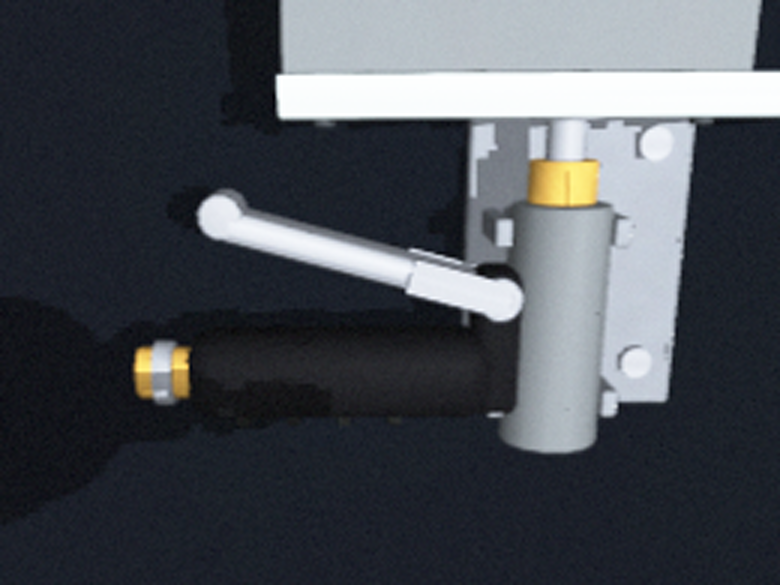

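The trigger tip is at crop (222,217) and its pivot at (505,299). The grip edges are at y≈330 and 415, its knob end at x=135, and it meets the barrel at x≈515.

Run:
```python
from h import *
import pickle
o=pickle.load(open("o5.pkl","rb"));W=cam("wrist",o);c=np.cos(YAW);s=np.sin(YAW)
def loc(p): d=p[:2]-CC; return np.round([c*d[0]+s*d[1],-s*d[0]+c*d[1],p[2]],4)
f=lambda u,v:(u/3+204-.33,v/3+95-.33)
for n,u,z in(("tip",(222,217),.0485),("pivot",(505,299),.0485),("trigmid upper",(350,250),.0485),("trig upper end",(240,196),.0485),("grip top edge",(350,328),.038),("grip bottom edge",(350,415),.038),("gripend",(190,372),.04),("knob",(135,372),.04),("barrel edge",(517,372),.04)): print(n,loc(plane(W,f(*u),z)))
# triangulate with w4
W4=cam("wrist",pickle.load(open("o4.pkl","rb")))
for n,a,b in(("tip",(222,168),(222,217)),("pivot",(314,194),(505,299)),("knob",(199,218),(135,372))):
    p,e=tri((W4,a),(W,f(*b))); print(n,loc(p),e)
```

```text
tip [-0.0778 -0.1861  0.0485]
pivot [ 0.0024 -0.2095  0.0485]
trigmid upper [-0.0421 -0.1954  0.0485]
trig upper end [-0.0726 -0.1804  0.0485]
grip top edge [-0.0419 -0.2202  0.038 ]
grip bottom edge [-0.0418 -0.2476  0.038 ]
gripend [-0.0902 -0.2332  0.04  ]
knob [-0.1068 -0.2332  0.04  ]
barrel edge [ 0.0086 -0.2335  0.04  ]
tip [-0.0773 -0.1854  0.0532] [0.0001026364995328021, 0.00010263649953280992]
pivot [ 0.0009 -0.2077  0.0569] [0.00015677311332177297, 0.0001567731133217686]
knob [-0.1068 -0.2331  0.0398] [0.00015200462422174392, 0.000152004624221719]
```

Run:
```python
from h import *
print(get_obs()["joint_pos"].round(3)); p=case(-.049,-.218,.15); print(p); go(p,-.072); go(p,np.pi-.072)
```

```text
[-0.691 -0.144  0.722  2.029  0.1    1.223 -0.081]
[ 0.42404451 -0.06231024  0.15      ]
turn u [-5.0000e-04 -4.0000e-04  1.0466e+00] shift before turn u [ 0.075  -0.007   0.2842] after [-0.007  -0.0752  0.2842]
turn u [ 4.0000e-04 -5.0000e-04 -1.0478e+00] shift before turn u [ 0.075  -0.007   0.2842] after [0.007  0.0752 0.2842]
```

Request:
send_rows(plan=[[[0,0,0.07,0,0,0,0.8],[0,0,0.07,0,0,0,0.8],[0,0,0.07,0,0,0,0.8],[0,0,0.07,0,0,0,0.8],[0,0,0.07,0,0,0,0.8],[0,0,0.07,0,0,0,0.8],[0,0,0.07,0,0,0,0.8],[0,0,0.07,0,0,0,0.8],[0,0,0.07,0,0,0,0.8],[0,0,0.07,0,0,0,0.8],[0,0,0.07,0,0,0,0.8],[0,0,0.07,0,0,0,0.8],[0,0,0.07,0,0,0,0.8],[0,0,0.07,0,0,0,0.8],[0,0,0.067,0,0,0,0.8],[0,0,0,-0.007,-0.075,0.1,0.8],[0,0,0,0,0,0.1,0.8],[0,0,0,0,0,0.08,0.8],[0,0,0,0,0,0,0.8],[0,0,0,0,0,0,0.8]]], squeeze=20)

```text
clock: 26.5
position: [0.424, -0.061, 0.1504]
ee_rot: [0.999, -0.035, -0.001, 0.0]
ft_force: [0.8, -0.2, 0.1]
grip_width: 0.801
grasp_force: 0.0
```

Run:
```python
from h import *
o=get_obs();print(o["position"],o["joint_pos"].round(3));go(case(-.049,-.218,.036),-.072)
im=optics.camera("wrist")[:,:,::-1]; s=optics.camera("scene")[:,:,::-1]
m=np.hstack([cv2.resize(im,(480,360)),cv2.resize(s[200:320,200:306],(318,360))]); cv2.imwrite("pics/m6.png",m)
```

```text
[ 0.42396699 -0.06103982  0.15039387] [-0.567 -0.052  0.597  2.1    0.034  1.086 -1.626]
turn u [0.0004 0.0012 0.0019] shift before turn u [0.0019 0.0059 0.572 ] after [0.0008 0.0063 0.572 ]
```

View pics/m6.png

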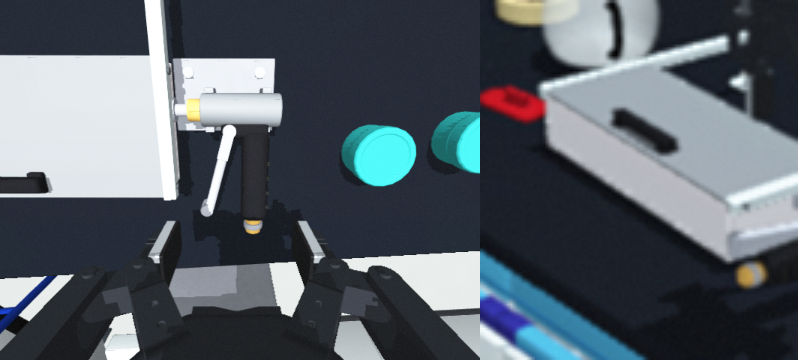

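The cover is shut. The pads, at about (170,240) and (310,240), straddle the trigger (207,210) and grip (255,200). Descending.

Request:
send_rows(plan=[[[0,0,0,0.001,0.006,0.1,0.8],[0,0,0,0,0,0.1,0.8],[0,0,0,0,0,0.1,0.8],[0,0,0,0,0,0.06,0.8],[0,0,0,0,0,0.06,0.8],[0,0,0,0,0,0.05,0.8],[0,0,0,0,0,0.05,0.8],[0,0,0,0,0,0.05,0.8],[0,0,0,0,0,0,0.8],[0,0,0,0,0,0,0.8]]])

```text
clock: 27.43
position: [0.4244, -0.0632, 0.0363]
ee_rot: [0.999, -0.035, -0.0, 0.0]
ft_force: [-0.0, -0.0, -0.7]
grip_width: 0.799
grasp_force: 0.0
```

Request:
send_rows(plan=[[[0,0,0,0,0,0,0.68],[0,0,0,0,0,0,0.68],[0,0,0,0,0,0,0.68],[0,0,0,0,0,0,0.68]]])

```text
clock: 27.77
position: [0.4248, -0.063, 0.0368]
ee_rot: [0.999, -0.035, 0.0, -0.0]
ft_force: [0.5, 0.1, 0.3]
grip_width: 0.679
grasp_force: 0.0
```

Request:
send_rows(plan=[[[0,0,0,0,0,0,0.65],[0,0,0,0,0,0,0.65],[0,0,0,0,0,0,0.65]]])

```text
clock: 28.02
position: [0.4247, -0.0631, 0.0367]
ee_rot: [0.999, -0.035, 0.0, -0.0]
ft_force: [-0.0, 0.6, 3.7]
grip_width: 0.653
grasp_force: 3.0
```

Request:
send_rows(plan=[[[0,0,0,0,0,0,0.62],[0,0,0,0,0,0,0.62],[0,0,0,0,0,0,0.62]]])

```text
clock: 28.27
position: [0.4247, -0.0631, 0.0366]
ee_rot: [0.999, -0.035, 0.0, -0.0]
ft_force: [-0.3, -0.2, 5.5]
grip_width: 0.624
grasp_force: 3.8
```

Request:
send_rows(plan=[[[0,0,0,0,0,0,0.6],[0,0,0,0,0,0,0.6],[0,0,0,0,0,0,0.6]]])

```text
clock: 28.52
position: [0.4247, -0.0631, 0.0366]
ee_rot: [0.999, -0.035, 0.0, -0.0]
ft_force: [-0.6, -0.5, 5.4]
grip_width: 0.602
grasp_force: 4.4
```

Request:
send_rows(plan=[[[0,0,0,0,0,0,0.58],[0,0,0,0,0,0,0.58],[0,0,0,0,0,0,0.58]]])

```text
clock: 28.77
position: [0.4247, -0.0632, 0.0366]
ee_rot: [0.999, -0.035, 0.0, -0.0]
ft_force: [-1.5, -0.7, 6.3]
grip_width: 0.583
grasp_force: 5.0
```

Request:
send_rows(plan=[[[0,0,0,0,0,0,0.57],[0,0,0,0,0,0,0.57],[0,0,0,0,0,0,0.57]]])

```text
clock: 29.02
position: [0.4246, -0.0632, 0.0366]
ee_rot: [0.999, -0.035, 0.0, -0.0]
ft_force: [-1.9, -1.2, 7.2]
grip_width: 0.572
grasp_force: 5.3
```

Request:
send_rows(plan=[[[0,0,0,0,0,0,0.56],[0,0,0,0,0,0,0.56],[0,0,0,0,0,0,0.56]]])

```text
clock: 29.27
position: [0.4246, -0.0632, 0.0367]
ee_rot: [0.999, -0.035, 0.0, -0.0]
ft_force: [-0.5, -0.0, 7.1]
grip_width: 0.56
grasp_force: 5.5
```

Request:
send_rows(plan=[[[0,0,0,0,0,0,0.552],[0,0,0,0,0,0,0.552],[0,0,0,0,0,0,0.552]]])

```text
clock: 29.52
position: [0.4246, -0.0632, 0.0367]
ee_rot: [0.999, -0.035, 0.0, -0.0]
ft_force: [-1.5, -0.8, 6.7]
grip_width: 0.557
grasp_force: 5.7
```

Request:
send_rows(plan=[[[0,0,0,0,0,0,0.545],[0,0,0,0,0,0,0.545],[0,0,0,0,0,0,0.545]]])

```text
clock: 29.77
position: [0.4246, -0.0632, 0.0367]
ee_rot: [0.999, -0.035, 0.0, -0.0]
ft_force: [-1.1, -0.8, 8.8]
grip_width: 0.548
grasp_force: 10.2
```

The force jumped from 5.7 to 10.2 N, so the pressure point is reached. I'll ease off slightly and hold.

Request:
send_rows(plan=[[[0,0,0,0,0,0,0.549],[0,0,0,0,0,0,0.549],[0,0,0,0,0,0,0.549],[0,0,0,0,0,0,0.549]]])

```text
clock: 30.1
position: [0.4246, -0.0632, 0.0367]
ee_rot: [0.999, -0.035, 0.0, -0.0]
ft_force: [-1.9, -0.2, 8.7]
grip_width: 0.549
grasp_force: 9.8
```

Request:
send_rows(plan=[[[0,0,0,0,0,0,0.549],[0,0,0,0,0,0,0.549],[0,0,0,0,0,0,0.549],[0,0,0,0,0,0,0.549],[0,0,0,0,0,0,0.549],[0,0,0,0,0,0,0.549],[0,0,0,0,0,0,0.549],[0,0,0,0,0,0,0.549],[0,0,0,0,0,0,0.549],[0,0,0,0,0,0,0.549],[0,0,0,0,0,0,0.549],[0,0,0,0,0,0,0.549],[0,0,0,0,0,0,0.549],[0,0,0,0,0,0,0.549],[0,0,0,0,0,0,0.549],[0,0,0,0,0,0,0.549],[0,0,0,0,0,0,0.549],[0,0,0,0,0,0,0.549],[0,0,0,0,0,0,0.549],[0,0,0,0,0,0,0.549]]])

```text
clock: 31.77
position: [0.4246, -0.0632, 0.0367]
ee_rot: [0.999, -0.035, 0.0, -0.0]
ft_force: [-2.0, -0.9, 7.3]
grip_width: 0.55
grasp_force: 9.8
```

Request:
send_rows(plan=[[[0,0,0,0,0,0,0.549],[0,0,0,0,0,0,0.549],[0,0,0,0,0,0,0.549],[0,0,0,0,0,0,0.549],[0,0,0,0,0,0,0.549],[0,0,0,0,0,0,0.549],[0,0,0,0,0,0,0.549],[0,0,0,0,0,0,0.549],[0,0,0,0,0,0,0.549],[0,0,0,0,0,0,0.549],[0,0,0,0,0,0,0.549],[0,0,0,0,0,0,0.549],[0,0,0,0,0,0,0.549],[0,0,0,0,0,0,0.549],[0,0,0,0,0,0,0.549],[0,0,0,0,0,0,0.549],[0,0,0,0,0,0,0.549],[0,0,0,0,0,0,0.549],[0,0,0,0,0,0,0.549],[0,0,0,0,0,0,0.549]]])

```text
clock: 33.43
position: [0.4246, -0.0632, 0.0367]
ee_rot: [0.999, -0.035, 0.0, -0.0]
ft_force: [-1.8, -0.5, 7.4]
grip_width: 0.547
grasp_force: 9.8
```

Request:
send_rows(plan=[[[0,0,0,0,0,0,0.5],[0,0,0,0,0,0,0.5],[0,0,0,0,0,0,0.47],[0,0,0,0,0,0,0.47],[0,0,0,0,0,0,0.47]]])

```text
clock: 33.85
position: [0.4246, -0.0633, 0.037]
ee_rot: [0.999, -0.035, -0.0, -0.0]
ft_force: [-4.5, -1.0, 14.3]
grip_width: 0.48
grasp_force: 18.3
```

Request:
send_rows(plan=[[[0,0,0,0,0,0,0.45],[0,0,0,0,0,0,0.43],[0,0,0,0,0,0,0.42],[0,0,0,0,0,0,0.42],[0,0,0,0,0,0,0.42]]])

```text
clock: 34.27
position: [0.4246, -0.0632, 0.037]
ee_rot: [0.999, -0.035, -0.0, -0.0]
ft_force: [-5.6, -0.4, 15.3]
grip_width: 0.474
grasp_force: 18.3
```

Request:
send_rows(plan=[[[0,0,0,0,0,0,0.42],[0,0,0,0,0,0,0.42],[0,0,0,0,0,0,0.42],[0,0,0,0,0,0,0.42]]], squeeze=30)

```text
clock: 34.6
position: [0.4245, -0.0643, 0.0372]
ee_rot: [0.999, -0.035, -0.0, 0.0]
ft_force: [-8.3, -6.5, 22.2]
grip_width: 0.445
grasp_force: 28.8
```

The width is 37.8 mm at 29 N, so the trigger is fully in. Holding.

Request:
send_rows(plan=[[[0,0,0,0,0,0,0.42],[0,0,0,0,0,0,0.42],[0,0,0,0,0,0,0.42],[0,0,0,0,0,0,0.42],[0,0,0,0,0,0,0.42],[0,0,0,0,0,0,0.42],[0,0,0,0,0,0,0.42],[0,0,0,0,0,0,0.42],[0,0,0,0,0,0,0.42],[0,0,0,0,0,0,0.42],[0,0,0,0,0,0,0.42],[0,0,0,0,0,0,0.42],[0,0,0,0,0,0,0.42],[0,0,0,0,0,0,0.42],[0,0,0,0,0,0,0.42],[0,0,0,0,0,0,0.42],[0,0,0,0,0,0,0.42],[0,0,0,0,0,0,0.42],[0,0,0,0,0,0,0.42],[0,0,0,0,0,0,0.42]]])

```text
clock: 36.27
position: [0.4245, -0.0643, 0.0372]
ee_rot: [0.999, -0.035, -0.0, 0.0]
ft_force: [-7.7, -6.5, 22.7]
grip_width: 0.443
grasp_force: 28.8
```

Request:
send_rows(plan=[[[0,0,0,0,0,0,0.42],[0,0,0,0,0,0,0.42],[0,0,0,0,0,0,0.42],[0,0,0,0,0,0,0.42],[0,0,0,0,0,0,0.42],[0,0,0,0,0,0,0.42],[0,0,0,0,0,0,0.42],[0,0,0,0,0,0,0.42],[0,0,0,0,0,0,0.42],[0,0,0,0,0,0,0.42],[0,0,0,0,0,0,0.42],[0,0,0,0,0,0,0.42],[0,0,0,0,0,0,0.42],[0,0,0,0,0,0,0.42],[0,0,0,0,0,0,0.42],[0,0,0,0,0,0,0.42],[0,0,0,0,0,0,0.42],[0,0,0,0,0,0,0.42],[0,0,0,0,0,0,0.42],[0,0,0,0,0,0,0.42]]])

```text
clock: 37.93
position: [0.4245, -0.0643, 0.0372]
ee_rot: [0.999, -0.035, -0.0, 0.0]
ft_force: [-8.4, -5.3, 22.0]
grip_width: 0.446
grasp_force: 28.8
```

Request:
send_rows(plan=[[[0,0,0,0,0,0,0.6],[0,0,0,0,0,0,0.7],[0,0,0,0,0,0,0.8],[0,0,0,0,0,0,0.8],[0,0,0,0,0,0,0.8],[0,0,0,0,0,0,0.8],[0,0,0,0,0,-0.05,0.8],[0,0,0,0,0,-0.1,0.8],[0,0,0,0,0,-0.15,0.8],[0,0,0,0,0,-0.15,0.8],[0,0,0,0,0,-0.15,0.8],[0,0,0,0,0,-0.15,0.8],[0,0,0,0,0,-0.15,0.8],[0,0,0,0,0,0,0.8],[0,0,0,0,0,0,0.8],[0,0,0,0,0,0,0.8]]])

```text
clock: 39.27
position: [0.4241, -0.0632, 0.2163]
ee_rot: [0.999, -0.035, -0.0, -0.0]
ft_force: [0.4, -0.2, 0.6]
grip_width: 0.801
grasp_force: 0.0
```

```bash
python3 look.py 7
python3 - <<'E'
from h import *
im=optics.camera("wrist")[:,:,::-1]; s=cv2.imread("pics/s7.png")
m=np.hstack([cv2.resize(im,(480,360)),cv2.resize(s[200:320,200:306],(318,360))]); cv2.imwrite("pics/m8.png",m)
E
```

```text
top [370   0  13  53 306] [ 1.1671 -0.092   0.04  ]
top [596 265  28  22 419] [ 0.474  -0.7282  0.04  ]
top [308 443  29  23 254] [-0.0075  0.0376  0.04  ]
top [328 450  28  30 293] [-0.0309 -0.0242  0.04  ]
scene [575 313  22  20 340] [ 0.7897 -0.6024  0.025 ]
[ 0.42414063 -0.06320531  0.21626243]
turn u [-2.0000e-04 -0.0000e+00 -1.0465e+00] shift before turn u [0.8041 1.5537 0.9283] after [-1.5525  0.8056  0.9288]
```

View pics/m8.png

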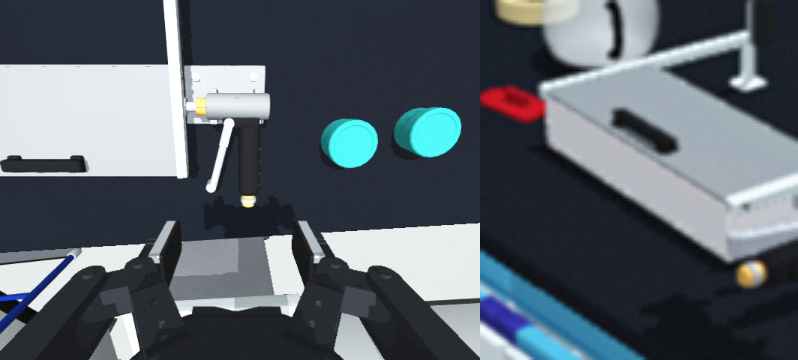

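The trigger has sprung back (212,188), the cover is shut, no white pots remain on the bench, and the robot is clear.

```bash
python3 -c "
from workcell import job
print(job.hand_in())"
```

```text
the job is handed in; nothing more can be done
None
```

I put both white pots in the case (cells 3 and 4), slid the cover shut, purged in two stages with each held for at least 3 s, let the trigger spring back, and handed the job in; no verdict came back.

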